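Set and lock the sample turntable

TASK

Gently push the dial of the sample turntable round by its finger post until its index pointer lines up with the one long line of the scale; then push the lock lever home against its stop, leaving the dial lined up. Use only the outside of the fingers: pinch and lift nothing, and do not touch the vial that stands in the middle of the dial; it must stay there upright. Leave the two other vials and the small beaker where they are.

Things in the scene. Friction and masses are not known exactly. Their poses are not given: they have to be found in the camera images.
- turntable_base: Grey base plate of the turntable, fixed to the worktop, 210 x 250 mm, top 20 mm above the worktop. Its origin lies on the worktop on the dial's vertical axis; the plate reaches 105 mm from it to +x, -x and +y and 145 mm to -y. Its x axis points roughly away from the robot, z up. Above it lies a white fixed scale ring (radius 100 mm, top at 26 mm) and on that the round steel dial (radius 70 mm, with a ribbed rim, top at 36 mm).
- dial (a joint): Turning angle of the dial in rad; grows anticlockwise seen from above; range -1.9 to 1.5. At 0 the index pointer is on the base's +x side and the finger post on its -x side. At the start it lies between -1.5 and -0.85 and must grow. The dial turns stiffly (0.08 N m, about 1.5 N at the post) and stays where it is left without coasting.
- index_tip (a point): Tip of the dial's only black index pointer, a small cone on the dial's rim opposite the finger post, with a black line on the dial's top leading to it: 77 mm from the dial axis, 31 mm above the worktop. Turns with the dial.
- post_top (a point): Middle of the top end of the dial's upright black finger post: 12 mm thick, 58 mm from the dial axis, rising 40 mm above the dial to 76 mm above the worktop. A steel collar 18 mm wide surrounds its lowest 3 mm. Turns with the dial.
- target_line (a point): Inner end of the only long scale line (21 mm long, 2.6 mm wide, radial) on the white scale ring; the other 35 lines are 8 mm long, 10 degrees apart. It is 77 mm from the dial axis, 26 mm above the worktop. It lies within 0.45 rad of the base's +x direction, varies and does not move in a run.
- lock_lever (a joint): Angle of the lock lever in rad: 0 fully open, 0.9 locked against its stop; it grows clockwise seen from above. Starts between 0 and 0.25. It swings level about an upright pivot at (60, -120) mm in the base's frame; its arm points along the base's -x when locked and swings out towards the base's -y when open, so it is closed by pushing its post from the outer side, towards the base's +y. Stiff (0.06 N m, about 1 N at the post); it stays where it is left.
- lever_top (a point): Middle of the top end of the upright metal post at the end of the lock lever: 12 mm thick, 60 mm from the lever's pivot, top 74 mm above the worktop, standing on the lever's flat arm (10 mm wide, top 37 mm above the worktop).
- sample_vial: Small white vial with a white screw cap, 27 mm wide, 52 mm high, standing loose within 4 mm of the dial's middle; origin in the middle of its underside, 36 mm above the worktop; z up. Its cap reaches 88 mm above the worktop. It stands on a thin round black pad drawn on the dial (72 mm wide), may lean up to 4 degrees, and turns with the dial. Not to be touched.
- spare_vial: Loose white vial with a blue cap, 27 mm wide, 56 mm high, on the worktop at the base's +y side; origin under its middle. A bystander.
- tall_vial: Loose white vial with a red cap, 32 mm wide, 75 mm high, on the worktop at the base's +y side; origin under its middle. A bystander.
- little_beaker: Loose small glass beaker, 66 mm wide, 69 mm high, on the worktop to the right of the base; origin under its middle. A bystander.

How it is judged:
By the outcome, as a careful person would: the job done as asked, in the order asked, and still so for the second after the job is handed in, with the robot touching nothing.
It also fails if it takes over 45 s, if anything falls off the work surface, if the arm or the gripper's body presses on something with over 40 N, if the wrist force passes 120 N, or if a joint passes its speed limit or range.

ROBOT

A 6-joint arm with a two-finger parallel gripper is mounted at the origin on a cart in front of the work surface, level with it; the furniture and walls round the work are solid. World frame = base frame: x ahead of the robot, y to its left, z up, the work surface at z = 0. Lengths are in m, angles in rad, forces in N, time in s.
With the tool pointing down it reaches from about 0.325 to 0.775 m from the base axis. Payload 5.5 kg.
Tool frame: the origin (TCP) lies midway between the tips of the shut fingers; the grasp point (between the pads) lies bot.pinch_z behind it (bot.pinch_z is the distance from the TCP to the grasp point, in m); z points along the fingers, x is the direction in which the jaws open and shut, and the axes are right-handed (so a half turn about z gives the same grasp; the last joint's range is limited). The gripper opens to 85 mm and grips with 20 to 120 N. Pads are 22 mm wide; open, the fingers measure 114 mm over their backs; the gripper's body (76 mm by 85 mm) begins 54 mm behind the grasp point. The pads swing forward as they close: fully open they stand 13 mm farther back than shut.
Start: joints at [1.043, 0.091, 1.231, -0, 1.82, -0.057], TCP at [0.272, 0.535, 0.231] pointing down, gripper open.
Joint ranges: [-2.87, 2.87], [-0.86, 2.18], [0.17, 2.46], [-1.51, 4.65], [0.06, 2.69], [-2.65, 2.65]. Speed limits (rad/s): [2.57, 2.57, 3.01, 3.14, 3.14, 3.14].

INTERFACE

Orientations are given as a unit quaternion [w, x, y, z].
In Python, from cell import bot, read_camera, get_calibration, workorder, finder gives the robot as it stands. The module is installed in compiled form; this text tells all that it offers.
- The arm moves only by the tool carry_out, never from a script. Its argument "moves" is text: rows parted by semicolons, each of 6 numbers parted by spaces: the shift along the tool's x, y, z in m, then the turn, a rotation vector about the tool's x, y, z in degrees. In form: tx ty tz rx ry rz; .... A call has 1 to 10 rows; each row shifts and turns the commanded pose from where the row before left it, along the tool's axes as they then stand; what a row does not reach is not made up. A row lasts 1/8 s, in which the tool goes at most 62.5 mm and 10.7 degrees, less where a joint would pass 70% of its speed; a pose out of reach is approached as far as the arm can. A call with a gripper value outside its range is refused whole. "claw" is the finger opening in m, from 0 to 0.0854, set as the call begins (left out, the last holds). The fingers move at their own pace and stop on an object; "grip_force" is the grip in N (left out, the last holds). Time passes only in rows, so rows that do not move let the fingers close. It gives the time, the measured TCP pose, the force and the opening at its end, in the units of the state.
- bot.read_state(): the state, without advancing time (a new reading comes with each control period).
- read_camera(name): name is "scene" or "side" or "wrist"; returns (picture, depth): 384x512x3 uint8, blue, green, red; 384x512 float32, m along the optical axis (not along the pixel's ray), 0 where there is no reading.
- get_calibration(name): a dict with "fx", "fy", "cx", "cy" (pixels), "D" ([k1, k2, p1, p2, k3] as OpenCV has them; the pictures are not rectified), "R" (3x3) and "t" (3): a world point X has camera coordinates R X + t. Camera axes: x right, y down, z forward; pixel columns grow to the right and rows downward; lengths in m; the calibration is good to about 2 mm. A picture is of the moment at which its call begins: read the wrist's pose just before it. get_calibration takes no time and is no camera call; for the wrist camera it gives the pose at the moment of the call.
- workorder.job_done(): hands the job in, once; it reports no verdict.
Trained networks look in the newest picture that a camera, given by its name, has taken for a name from the list of things; names that differ only in an ending like _2 or _b are one class to them, and where a whole thing is asked for, a point or a joint stands for the part that bears it (a point fixed in the world has none). Each returns a list of dicts, best first, with "conf" (0 to 1); they miss things now and then, are a little off and sometimes report something else, mostly with a low value. They report only what shows in the picture. A call takes as long as a camera call.
- finder.find_in(camera, query): "centre" ([x, y, z] in m, in world coordinates, good to about 4 mm: the middle of the surface that is visible of it).
- finder.tip_of(camera, query): "centre" ([x, y, z] in m, in world coordinates, good to about 4 mm: a listed point, or the origin of a listed thing).
The state is a dict: "clock": time; "qpos": joint angles; "joint_velocities": joint speeds; "effort": joint torques, N m; "tcp_pos": TCP position; "tcp_rot": TCP orientation; "contact_force": force on the tool from outside, world axes, zero at the start; "moment": the same for the moment, N m; "grip_width": finger opening in m.
Only numpy, scipy, OpenCV 4.12 (cv2) and the standard library are available. Lean on these libraries where they do the work, as an engineer would, in place of code of your own. Each camera call takes 0.05 s, during which the arm holds its last target. There are 200 camera calls.

## Working session

There is one attempt and no reset: what is moved stays moved. The work goes in short steps, Python scripts to look and compute and a tool call to move; the robot and the scene stay as the last step left them, time stands still between calls to the robot, and variables do not carry over. Pictures are saved under pics/ and viewed, about 8 in all and at most 12, crops included, and the job is handed in when it is done.

Besides the shell and the picture viewer there is one more tool, called after "Emit:" as name(argument=value, ...) on one line, values as JSON. carry_out: Moves the arm, as the interface text tells. Its arguments: {"type":"object","properties":{"moves":{"type":"string"},"claw":{"type":"number"},"grip_force":{"type":"number"}},"required":["moves"]}

```bash
mkdir -p pics; python3 - <<'E'
from cell import bot, read_camera, get_calibration, finder
import cv2, numpy as np
s=bot.read_state();print(s['clock'],s['tcp_pos'],s['tcp_rot'],s['contact_force'],s['grip_width'],bot.pinch_z)
ims=[]
for c in ("scene","side"):
    p,d=read_camera(c);cv2.imwrite(f"pics/{c}0.png",p)
    k=get_calibration(c);print(c,k['fx'],np.round(-np.array(k['R']).T@np.array(k['t']),3))
    for q in ("turntable_base","index_tip","post_top","target_line","lever_top","sample_vial","spare_vial","tall_vial","little_beaker"):
        print(q,[(np.round(r['centre'],4).tolist(),round(r['conf'],2)) for r in finder.tip_of(c,q)[:2]])
E
```

```text
0.0 [0.27202179 0.53446109 0.23012386] [ 4.83738362e-04  8.52525201e-01  5.22685156e-01 -8.80807319e-04] [0.78897071 0.07064134 1.03422663] 0.085157733133424 0.0187
scene 395.8883644359935 [ 0.046 -0.323  0.704]
turntable_base [([0.5175, 0.2057, 0.0022], 0.83)]
index_tip [([0.5786, 0.16, 0.0296], 0.81)]
post_top [([0.4673, 0.2381, 0.0768], 0.67)]
target_line [([0.59, 0.2174, 0.0236], 0.75)]
lever_top [([0.5879, 0.06, 0.0715], 0.51)]
sample_vial [([0.5113, 0.2048, 0.0358], 0.64)]
spare_vial [([0.5286, 0.3709, -0.0005], 0.47)]
tall_vial [([0.4161, 0.3349, -0.0008], 0.68)]
little_beaker [([0.655, -0.0641, -0.0006], 0.7)]
side 399.33474666019055 [0.527 0.924 0.603]
turntable_base [([0.5113, 0.2005, 0.002], 0.64)]
index_tip [([0.578, 0.1571, 0.0244], 0.73)]
post_top [([0.4659, 0.2369, 0.0775], 0.89)]
target_line [([0.5922, 0.2167, 0.0309], 0.9)]
lever_top [([0.5913, 0.0573, 0.075], 0.42)]
sample_vial [([0.5138, 0.2031, 0.035], 0.53)]
spare_vial [([0.5277, 0.3689, -0.0023], 0.67)]
tall_vial [([0.4209, 0.334, -0.0028], 0.69)]
little_beaker [([0.6625, -0.0699, -0.0021], 0.86), ([0.4205, 0.3339, 0.0002], 0.2)]
```

View pics/scene0.png

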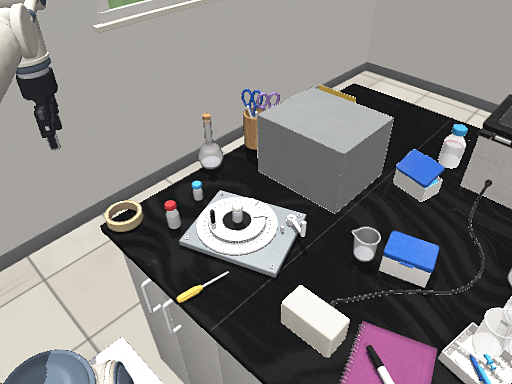

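View pics/side0.png

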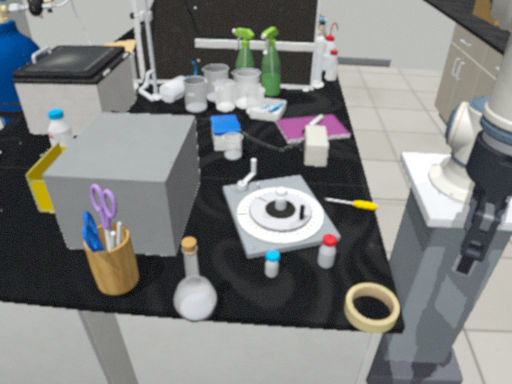

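Scene and side views agree. The dial axis is near (0.515, 0.204), with the post at about 145° and the pointer at about -35°. The long line is at about +10°, so the turn needed is about 45°. The lever post is near (0.590, 0.058) at scene pixel (300, 230), and it looks open. I'll shut the fingers and move over the turntable for a closer look.

Emit:
carry_out(moves="-0.0185 0.0395 -0.005 0 0 0;-0.0185 0.0395 -0.005 0 0 0;-0.0185 0.0395 -0.005 0 0 0;-0.0185 0.0395 -0.005 0 0 0;-0.0185 0.0395 -0.005 0 0 0;-0.0185 0.0395 -0.005 0 0 0;-0.0185 0.0395 0 0 0 4;-0.0185 0.0395 0 0 0 4;0 0 0 0 0 0;0 0 0 0 0 0", claw=0)

```text
clock: 2.25
tcp_pos: [0.484, 0.258, 0.2613]
tcp_rot: [-0.0, 0.887, 0.462, -0.0]
contact_force: [-0.1, 0.2, 0.1]
grip_width: 0.0
```

```bash
cat > h.py <<'E'
from cell import bot, read_camera, get_calibration, finder
import cv2, numpy as np
from scipy.spatial.transform import Rotation as Ro
def state():
    s=bot.read_state();w,x,y,z=s['tcp_rot'];R=Ro.from_quat([x,y,z,w]).as_matrix()
    print('t',round(s['clock'],2),'tcp',np.round(s['tcp_pos'],4),'xang',round(np.degrees(np.arctan2(R[1,0],R[0,0])),2),'zax',np.round(R[:,2],3),'F',np.round(s['contact_force'],1),'w',round(s['grip_width'],4))
    return s,R
def tips(c,qs):
    o={}
    for q in qs:
        r=finder.tip_of(c,q)
        if r:o[q]=np.array(r[0]['centre']);print(c,q,np.round(o[q],4),round(r[0]['conf'],2))
        else:print(c,q,None)
    return o
def cloud(c,d):
    k=get_calibration(c);K=np.array([[k['fx'],0,k['cx']],[0,k['fy'],k['cy']],[0,0,1]])
    v,u=np.nonzero(d>0);p=cv2.undistortPoints(np.c_[u,v].astype(float)[:,None],K,np.array(k['D']))[:,0]
    P=np.c_[p,np.ones(len(p))]*d[v,u][:,None]
    return (P-np.array(k['t']))@np.array(k['R'])
E
python3 - <<'E'
from h import *
state()
p,d=read_camera("wrist");cv2.imwrite("pics/w1.png",p)
tips("wrist",("turntable_base","index_tip","post_top","target_line","lever_top","sample_vial"))
for c in("scene","side","wrist"):
    if c!="wrist":p,d=read_camera(c)
    P=cloud(c,d);m=(P[:,2]>.013)&(P[:,2]<.0235)&(np.hypot(P[:,0]-.515,P[:,1]-.204)<.185)
    print(c,m.sum(),cv2.minAreaRect((P[m,:2]*1000).astype(np.float32)))
E
```

```text
t 2.25 tcp [0.484  0.258  0.2613] xang 55.05 zax [-0.  0. -1.] F [-0.1  0.2  0.1] w 0.0
wrist turntable_base [ 0.5173  0.1999 -0.0026] 0.55
wrist index_tip [0.5781 0.1584 0.0329] 0.69
wrist post_top [0.4703 0.2391 0.0769] 0.89
wrist target_line [0.5928 0.2196 0.0254] 0.95
wrist lever_top None
wrist sample_vial [0.5141 0.2041 0.0341] 0.63
scene 2620 ((477.44573974609375, 198.76007080078125), (289.6634826660156, 307.6998596191406), 19.34173011779785)
side 2322 ((490.73040771484375, 210.18812561035156), (249.87376403808594, 317.22491455078125), 19.51418685913086)
wrist 0 ((0.0, 0.0), (0.0, 0.0), 0.0)
```

View pics/w1.png

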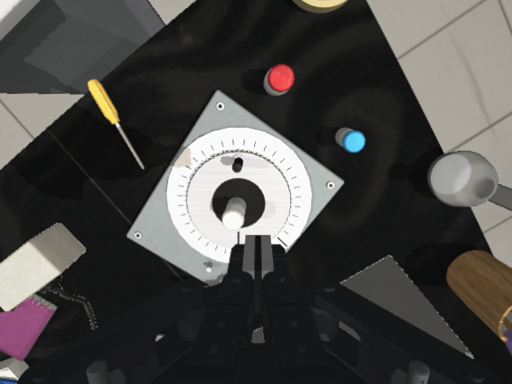

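The wrist view shows the post near (238, 163), the pointer near (238, 240) and the long line near (282, 242). The shut fingertips hang at (258, 240). All networks agree within about 4 mm. I'll descend behind the post on its clockwise side, with a gap.

Emit:
carry_out(moves="0.005 0 0.035 0 0 0;0 0 0.04 0 0 0;0 0 0.04 0 0 0;0 0 0.035 0 0 0;0 0 0.025 0 0 0;0 0 0.02 0 0 0;0 0 0.016 0 0 0;0 0 0 0 0 0")

```text
clock: 3.7
tcp_pos: [0.4864, 0.2616, 0.0491]
tcp_rot: [-0.0, 0.887, 0.462, -0.001]
contact_force: [0.1, -0.2, 0.7]
grip_width: 0.0001
```

```bash
python3 - <<'E'
from h import *
state()
ims=[]
for c in("scene","side"):
    p,d=read_camera(c)
    k=get_calibration(c);K=np.array([[k['fx'],0,k['cx']],[0,k['fy'],k['cy']],[0,0,1]])
    u=cv2.projectPoints(np.array([[.515,.204,.05]]),cv2.Rodrigues(np.array(k['R']))[0],np.array(k['t']),K,np.array(k['D']))[0][0,0].astype(int)
    ims.append(cv2.resize(p[u[1]-65:u[1]+65,u[0]-65:u[0]+65],(400,400),interpolation=cv2.INTER_CUBIC))
cv2.imwrite("pics/a2.png",np.hstack(ims))
k=get_calibration("wrist");print(np.round(-np.array(k['R']).T@k['t'],3))
E
```

```text
t 3.7 tcp [0.4864 0.2616 0.0491] xang 55.03 zax [-0.002 -0.001 -1.   ] F [ 0.1 -0.2  0.7] w 0.0001
[0.423 0.307 0.193]
```

View pics/a2.png

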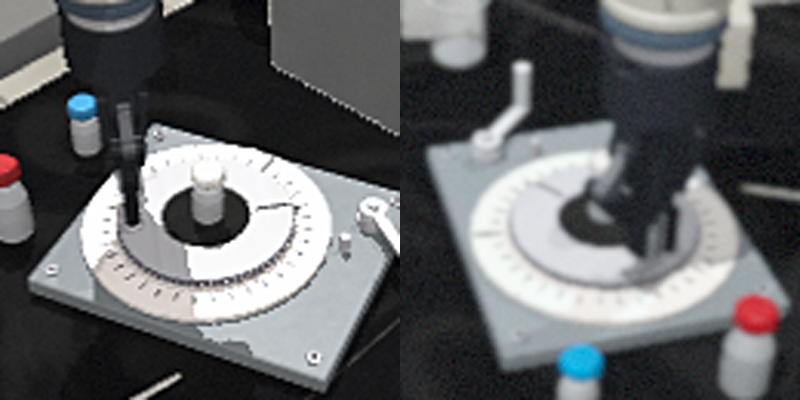

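Emit:
carry_out(moves="-0.002 0 0 0 0 0;-0.002 0 0 0 0 0;-0.002 0 0 0 0 0;-0.002 0 0 0 0 0;-0.00225 -0.0008 0 0 0 -2.25;-0.00225 -0.0008 0 0 0 -2.25;-0.00225 -0.0008 0 0 0 -2.25;-0.00225 -0.0008 0 0 0 -2.25")

```text
clock: 4.8
tcp_pos: [0.4751, 0.2495, 0.0504]
tcp_rot: [-0.0, 0.848, 0.531, 0.0]
contact_force: [0.1, 1.7, -0.4]
grip_width: -0.0001
```

```bash
python3 - <<'E'
from h import *
state()
for c in("scene","side"):
    read_camera(c);tips(c,("index_tip","post_top"))
E
```

```text
t 4.8 tcp [0.4751 0.2495 0.0504] xang 64.11 zax [ 0.001  0.001 -1.   ] F [ 0.1  1.7 -0.4] w -0.0001
scene index_tip [0.5833 0.1678 0.0312] 0.64
scene post_top [0.4634 0.2338 0.0801] 0.6
side index_tip [0.5809 0.1678 0.0265] 0.84
side post_top [0.4646 0.2298 0.0777] 0.95
```

Emit:
carry_out(moves="-0.0034 -0.0013 0 0 0 -3.4;-0.0034 -0.0013 0 0 0 -3.4;-0.0034 -0.0013 0 0 0 -3.4;-0.0034 -0.0013 0 0 0 -3.4;-0.0034 -0.0013 0 0 0 -3.4;-0.0034 -0.0013 0 0 0 -3.4;-0.0034 -0.0013 0 0 0 -3.4;-0.0034 -0.0013 0 0 0 -3.4;-0.0034 -0.0013 0 0 0 -3.4;0 0 0 0 0 0")

```text
clock: 6.35
tcp_pos: [0.4573, 0.2221, 0.0503]
tcp_rot: [0.0, 0.678, 0.735, -0.0]
contact_force: [-0.7, 0.7, 0.1]
grip_width: 0.0002
```

```bash
python3 - <<'E'
from h import *
state()
ims=[]
for c in("scene","side"):
    p,d=read_camera(c);tips(c,("index_tip","post_top","target_line"))
    k=get_calibration(c);K=np.array([[k['fx'],0,k['cx']],[0,k['fy'],k['cy']],[0,0,1]])
    u=cv2.projectPoints(np.array([[.57,.204,.03]]),cv2.Rodrigues(np.array(k['R']))[0],np.array(k['t']),K,np.array(k['D']))[0][0,0].astype(int)
    ims.append(cv2.resize(p[u[1]-40:u[1]+40,u[0]-40:u[0]+40],(400,400),interpolation=cv2.INTER_CUBIC))
cv2.imwrite("pics/a3.png",np.hstack(ims))
E
```

```text
t 6.35 tcp [0.4573 0.2221 0.0503] xang 94.56 zax [ 0. -0. -1.] F [-0.7  0.7  0.1] w 0.0002
scene index_tip [0.5912 0.2067 0.0328] 0.94
scene post_top [0.4564 0.2012 0.077 ] 0.75
scene target_line [0.5893 0.218  0.0237] 0.95
side index_tip [0.5915 0.2058 0.0282] 0.66
side post_top [0.5177 0.2064 0.035 ] 0.74
side target_line [0.5931 0.2169 0.026 ] 0.95
```

View pics/a3.png

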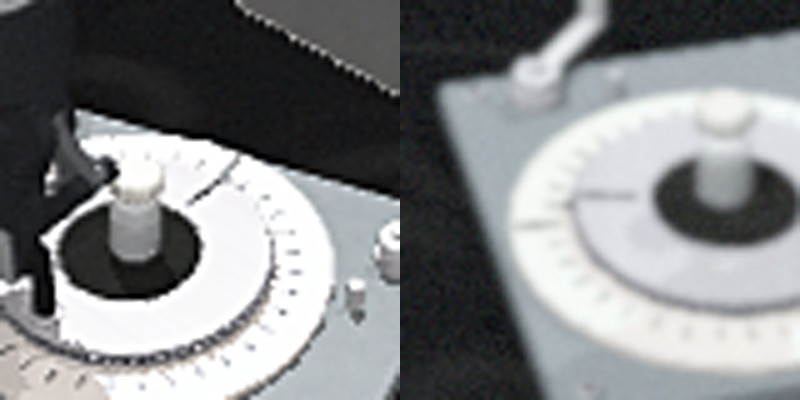

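The dial turned as planned. The side view has the pointer line ending near (570, 195) and the long line at (535, 225), so about 8° remain. I'll push 5° more and then measure precisely on a polar unwrap.

Emit:
carry_out(moves="-0.0017 -0.0006 0 0 0 -1.7;-0.0017 -0.0006 0 0 0 -1.7;-0.0017 -0.0006 0 0 0 -1.7;0 0 0 0 0 0")

```text
clock: 7.25
tcp_pos: [0.456, 0.2167, 0.0503]
tcp_rot: [0.0, 0.645, 0.765, -0.0]
contact_force: [-0.8, 0.0, -0.1]
grip_width: -0.0
```

```bash
cat > ang.py <<'E'
from h import *
C0=np.array([.5153,.2036])
def proj(c,X):
    k=get_calibration(c);K=np.array([[k['fx'],0,k['cx']],[0,k['fy'],k['cy']],[0,0,1]])
    return cv2.projectPoints(X.reshape(-1,3),cv2.Rodrigues(np.array(k['R']))[0],np.array(k['t']),K,np.array(k['D']))[0].reshape(X.shape[:-1]+(2,)).astype(np.float32)
def polar(c,p,C,z,rs,As):
    r,a=np.meshgrid(rs,np.radians(As));X=np.stack([C[0]+r*np.cos(a),C[1]+r*np.sin(a),np.full_like(r,z)],-1)
    m=proj(c,X);return cv2.remap(cv2.cvtColor(p,cv2.COLOR_BGR2GRAY),m[...,0],m[...,1],cv2.INTER_CUBIC).astype(float)
def centre(c,p):  # centre of black pad's and ring's shape is hidden: fit outer ring edge at z=.026
    As=np.arange(0,360,2.);rs=np.arange(.09,.112,.0005);g=cv2.GaussianBlur(polar(c,p,C0,.026,rs,As),(5,1),0)
    i=np.argmin(np.diff(g,axis=1),1);s=-np.diff(g,axis=1).min(1);r=rs[i]+.00025;a=np.radians(As)
    ok=(s>4)&(abs(r-.1)<.006);A=np.c_[np.cos(a),np.sin(a),np.ones(len(a))]
    for _ in range(4):
        x=np.linalg.lstsq(A[ok],r[ok],rcond=None)[0];ok=ok&(abs(A@x-r)<.0015)
    print(c,'ring fit',ok.sum(),np.round(x,4));return C0+x[:2]
def dark(c,p,C,z,r0,r1,lo,hi):
    As=np.arange(lo,hi,.1);g=polar(c,p,C,z,np.arange(r0,r1,.0005),As).mean(1)
    b=np.percentile(g,60);w=np.clip(b-g-.45*(b-g.min()),0,None);i=g.argmin();w[abs(As-As[i])>5]=0
    return (w*As).sum()/w.sum(), b-g.min()
def run():
    for c in("scene","side"):
        p,d=read_camera(c);Cc=centre(c,p)
        for nm,C in(("C0",C0),("fit",Cc)):
            i=dark(c,p,C,.036,.042,.066,-25,25);t=dark(c,p,C,.026,.087,.097,-5,25)
            print(c,nm,np.round(C,4),'index %.2f (%.0f) target %.2f (%.0f) left %.2f'%(*i,*t,t[0]-i[0]))
        a=polar(c,p,Cc,.036,np.arange(.04,.0705,.0005),np.arange(30,-30,-.25));b=polar(c,p,Cc,.026,np.arange(.0775,.102,.0005),np.arange(30,-30,-.25))
        cv2.imwrite(f"pics/pol_{c}.png",np.hstack([a,b]).clip(0,255).astype(np.uint8))
    cv2.imwrite("pics/pol%d.png"%int(bot.read_state()['clock']*100),cv2.resize(np.hstack([cv2.imread(f"pics/pol_{c}.png") for c in("scene","side")]),None,fx=4,fy=2.4))
if __name__=="__main__":
    state();run()
E
python3 ang.py; ls pics
```

```text
t 7.25 tcp [0.456  0.2167 0.0503] xang 99.74 zax [-0. -0. -1.] F [-0.8  0.  -0.1] w -0.0
scene ring fit 116 [-0.0002  0.0002  0.1009]
scene C0 [0.5153 0.2036] index 8.28 (158) target 9.64 (101) left 1.35
scene fit [0.5151 0.2038] index 8.08 (157) target 9.50 (102) left 1.42
side ring fit 112 [-0.0019  0.0013  0.1011]
side C0 [0.5153 0.2036] index 7.91 (33) target 9.68 (35) left 1.77
side fit [0.5134 0.2049] index 6.34 (33) target 8.69 (39) left 2.35
a2.png
a3.png
pol735.png
pol_scene.png
pol_side.png
scene0.png
side0.png
w1.png
```

View pics/pol735.png

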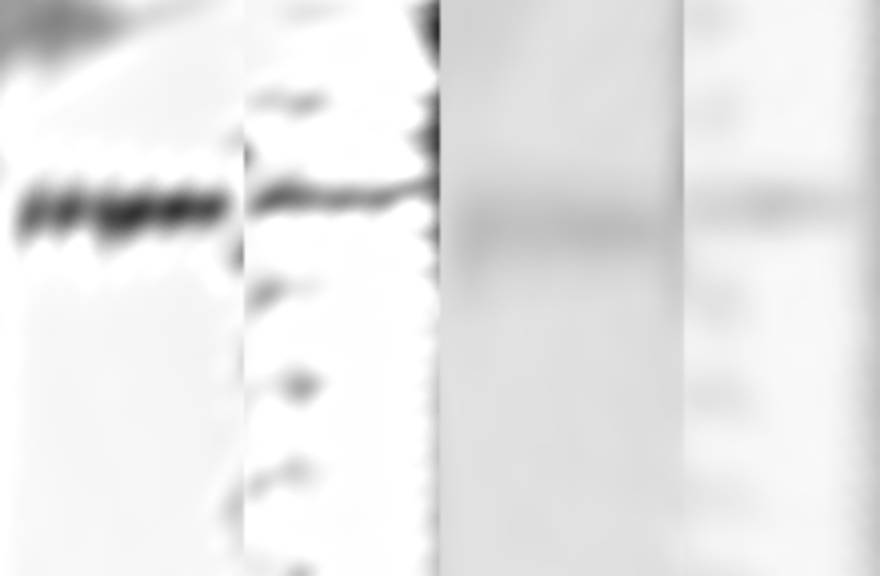

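The unwrap (rows are angle) puts the pointer line just clockwise of the long line in both views: row 210 against 198 in scene, 228 against 205 in side. About 1.4–2.3° remain, so I'll nudge 1.5°.

Emit:
carry_out(moves="-0.0007 -0.0002 0 0 0 -0.75;-0.0007 -0.0002 0 0 0 -0.75;0 0 0 0 0 0")

```text
clock: 7.72
tcp_pos: [0.4558, 0.2155, 0.0502]
tcp_rot: [-0.0, 0.634, 0.773, -0.0]
contact_force: [-1.7, 1.1, 0.3]
grip_width: -0.0003
```

```bash
python3 ang.py
```

```text
t 7.72 tcp [0.4558 0.2155 0.0502] xang 101.24 zax [-0. -0. -1.] F [-1.7  1.1  0.3] w -0.0003
scene ring fit 117 [-2.000e-04  1.000e-04  1.009e-01]
scene C0 [0.5153 0.2036] index 9.26 (146) target 9.63 (101) left 0.38
scene fit [0.5151 0.2037] index 9.08 (146) target 9.52 (101) left 0.44
side ring fit 109 [-0.0016  0.0011  0.101 ]
side C0 [0.5153 0.2036] index 8.97 (36) target 9.63 (34) left 0.66
side fit [0.5137 0.2047] index 7.53 (36) target 8.78 (38) left 1.26
```

Emit:
carry_out(moves="-0.0006 -0.0002 0 0 0 -0.6;0 0 0 0 0 0;0.004 0 0 0 0 0;0.004 0 0 0 0 0;0 0 -0.03 0 0 0;0 0 -0.04 0 0 0;0 0 -0.04 0 0 0;-0.02 -0.05 -0.03 0 0 0;-0.02 -0.05 0 0 0 0;0 0 0 0 0 0")

```text
clock: 9.07
tcp_pos: [0.3629, 0.1621, 0.1914]
tcp_rot: [0.001, 0.631, 0.776, 0.001]
contact_force: [0.5, 0.0, 0.1]
grip_width: -0.0003
```

```bash
python3 ang.py; python3 - <<'E'
from ang import *
p,d=read_camera("wrist");cv2.imwrite("pics/w4.png",p)
tips("wrist",("index_tip","post_top","target_line","lever_top","sample_vial"))
Cc=centre("wrist",p)
for C in(C0,Cc):
    i=dark("wrist",p,C,.036,.042,.066,-25,25);t=dark("wrist",p,C,.026,.087,.097,-5,25);print(C,i,t,t[0]-i[0])
for c in("scene","side"):read_camera(c);tips(c,("lever_top","post_top","index_tip"))
# base corners from plate in wrist pixels: fit by depth
P=cloud("wrist",d);m=(P[:,2]>.012)&(P[:,2]<.03)&(np.hypot(P[:,0]-.515,P[:,1]-.204)<.19);print(m.sum(),cv2.minAreaRect((P[m,:2]*1000).astype(np.float32)))
E
```

```text
t 9.07 tcp [0.3629 0.1621 0.1914] xang 101.78 zax [ 0.003  0.001 -1.   ] F [0.5 0.  0.1] w -0.0003
scene ring fit 136 [0.0005 0.0003 0.1003]
scene C0 [0.5153 0.2036] index 10.15 (167) target 9.67 (116) left -0.49
scene fit [0.5158 0.2039] index 9.94 (168) target 9.58 (114) left -0.37
side ring fit 97 [-0.0018  0.0014  0.1009]
side C0 [0.5153 0.2036] index 9.61 (38) target 9.68 (30) left 0.07
side fit [0.5135 0.205 ] index 7.88 (38) target 8.65 (33) left 0.77
wrist index_tip [0.5929 0.2172 0.0297] 0.75
wrist post_top None
wrist target_line None
wrist lever_top None
wrist sample_vial [0.5264 0.3733 0.0027] 0.47
wrist ring fit 71 [0.0004 0.0015 0.1015]
[0.5153 0.2036] (np.float64(14.622605388302484), np.float64(29.991666666666646)) (np.float64(-2.0114824139772742), np.float64(5.142857142857142)) -16.63408780227976
[0.51571422 0.20506694] (np.float64(13.355538348719184), np.float64(38.17083333333329)) (np.float64(-2.5822506037905857), np.float64(5.428571428571427)) -15.93778895250977
scene lever_top [0.5881 0.0574 0.0725] 0.49
scene post_top [0.4583 0.1962 0.0775] 0.81
scene index_tip [0.5884 0.2196 0.0302] 0.78
side lever_top [0.5893 0.0583 0.074 ] 0.56
side post_top [0.4546 0.1927 0.0763] 0.8
side index_tip [0.591  0.2193 0.0272] 0.9
10635 ((502.0751037597656, 210.8104705810547), (191.33180236816406, 311.1512756347656), 19.444751739501953)
```

View pics/w4.png

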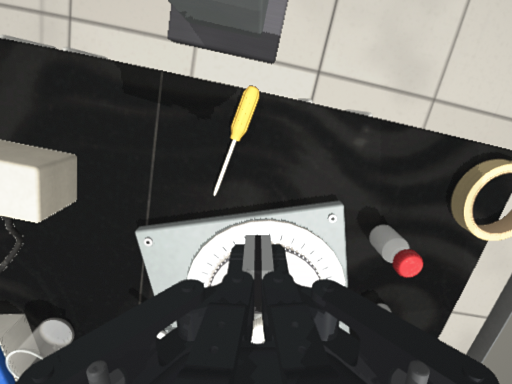

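The scene and side unwraps bracket zero error (-0.4° to +0.8°), so the dial is lined up. The wrist view is blocked by the fingers at (258, 260), so its polar numbers mean nothing here. The base yaw is about 19.4°. Before going to the lever I'll check for tall obstacles near it.

```bash
python3 - <<'E'
from h import *
s,_=state();print(np.round(s['qpos'],2))
for c in("scene","side"):
    p,d=read_camera(c);P=cloud(c,d)
    m=(P[:,2]>.08)&(P[:,2]<.4)&(P[:,0]>.54)&(P[:,0]<.95)&(P[:,1]>-.15)&(P[:,1]<.4);Q=P[m]
    print(c,m.sum(),Q.min(0),Q.max(0))
    H,_,_=np.histogram2d(Q[:,0],Q[:,1],bins=[np.arange(.54,.96,.04),np.arange(-.15,.45,.05)]);print(H.astype(int))
E
```

```text
t 9.88 tcp [0.3645 0.1631 0.1903] xang 101.83 zax [-0. -0. -1.] F [-0.2 -0.4 -0.2] w -0.0004
[ 0.34 -0.47  1.79 -0.    1.81 -1.44]
scene 8885 [0.72710327 0.05488796 0.08002326] [0.9499923  0.3996198  0.20582192]
[[  0   0   0   0   0   0   0   0   0   0   0]
 [  0   0   0   0   0   0   0   0   0   0   0]
 [  0   0   0   0   0   0   0   0   0   0   0]
 [  0   0   0   0   0   0   0   0   0   0   0]
 [  0   0   0   0 648 664 613 570 523 398   0]
 [  0   0   0   0 449 176 161 152 142  89   0]
 [  0   0   0   0 390 152 144 133 120  94  42]
 [  0   0   0   0 392 153 138 134 116  91 127]
 [  0   0   0   0 371 144 137 126 119  82   0]
 [  0   0   0   0 328 135 126 113 110  77   0]]
side 12955 [0.72726531 0.05742588 0.08005436] [0.94999677 0.39998952 0.20672991]
[[   0    0    0    0    0    0    0    0    0    0    0]
 [   0    0    0    0    0    0    0    0    0    0    0]
 [   0    0    0    0    0    0    0    0    0    0    0]
 [   0    0    0    0    0    0    0    0    0    0    0]
 [   0    0    0    0  196  270  308  357  406  621    0]
 [   0    0    0    0  112  172  203  233  275 1172    0]
 [   0    0    0    0  122  173  188  233  269 1151  124]
 [   0    0    0    0  128  169  198  210  257  781  439]
 [   0    0    0    0  121  170  196  229  242  756    1]
 [   0    0    0    0  120  169  196  220  252 1011    0]]
```

The nearest obstacle is the box, at x ≥ 0.727, which leaves enough room. I'll go above the outer side of the lever post and turn the tool so its -y side faces the pushing direction.

Emit:
carry_out(moves="-0.028 0.036 0 0 0 0;-0.028 0.036 0 0 0 0;-0.028 0.036 0 0 0 0;-0.028 0.036 0 0 0 0;-0.028 0.036 0 0 0 0;-0.028 0.036 0 0 0 9;0 0 0 0 0 9;0 0 0 0 0 9;0 0 0 0 0 9;0 0 0 0 0 0")

```text
clock: 11.22
tcp_pos: [0.6104, 0.0428, 0.1901]
tcp_rot: [-0.0, 0.839, 0.544, -0.0]
contact_force: [-0.1, -1.4, -0.2]
grip_width: 0.0002
```

```bash
python3 - <<'E'
from ang import *
s,_=state()
p,d=read_camera("wrist");cv2.imwrite("pics/w5.png",p)
tips("wrist",("index_tip","target_line","lever_top","sample_vial"))
Cc=centre("wrist",p)
for C in(C0,Cc):
    i=dark("wrist",p,C,.036,.042,.066,-5,25);t=dark("wrist",p,C,.026,.087,.097,-5,25);print(C,np.round(i,2),np.round(t,2),t[0]-i[0])
E
```

```text
t 11.22 tcp [0.6104 0.0428 0.1901] xang 65.9 zax [-0.  0. -1.] F [-0.1 -1.4 -0.2] w 0.0002
wrist index_tip [0.5928 0.2198 0.0283] 0.79
wrist target_line [0.5898 0.2175 0.0273] 0.86
wrist lever_top [0.5948 0.0524 0.0754] 0.65
wrist sample_vial [0.515  0.2016 0.0356] 0.56
wrist ring fit 74 [-0.      0.0006  0.0994]
[0.5153 0.2036] [ 10.11 180.58] [  9.74 173.19] -0.37077470854972283
[0.51528488 0.20415194] [  9.53 181.04] [  9.4  173.43] -0.13091794764450881
```

View pics/w5.png

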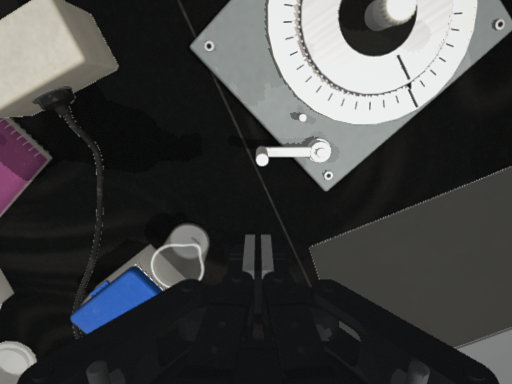

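The wrist view now shows the pointer line (405, 65) and the long line (411, 95) in line. Measured error is -0.1° to -0.4°. The lever post top is at (262, 158), and the beaker at (180, 245) is clear of the path. I'll back off a little and descend.

Emit:
carry_out(moves="0 0.008 0.03 0 0 0;0 0 0.035 0 0 0;0 0 0.03 0 0 0;0 0 0.025 0 0 0;0 0 0.015 0 0 0;0 0 0.005 0 0 0;0 -0.003 0 0 0 0;0 -0.003 0 0 0 0;0 -0.003 0 0 0 0;0 0 0 0 0 0")

```text
clock: 12.72
tcp_pos: [0.6095, 0.0435, 0.0509]
tcp_rot: [0.0, 0.839, 0.543, 0.0]
contact_force: [-0.3, -0.5, 1.0]
grip_width: 0.0
```

```bash
python3 - <<'E'
from h import *
state()
for c in("scene","side"):read_camera(c);tips(c,("lever_top",))
E
```

```text
t 12.72 tcp [0.6095 0.0435 0.0509] xang 65.84 zax [ 0.001  0.    -1.   ] F [-0.3 -0.5  1. ] w 0.0
scene lever_top [0.5912 0.0571 0.0702] 0.71
side lever_top [0.5892 0.0579 0.075 ] 0.6
```

Emit:
carry_out(moves="0 -0.003 0 0 0 0;0 -0.003 0 0 0 0;-0.0009 -0.0033 0 0 0 3;-0.0009 -0.0033 0 0 0 3;-0.0009 -0.0033 0 0 0 3;-0.0009 -0.0033 0 0 0 3;-0.0009 -0.0033 0 0 0 3;-0.0009 -0.0033 0 0 0 3;-0.0009 -0.0033 0 0 0 3;-0.0009 -0.0033 0 0 0 3")

```text
clock: 14.18
tcp_pos: [0.5781, 0.0545, 0.0502]
tcp_rot: [0.0, 0.934, 0.356, -0.0]
contact_force: [0.9, -0.5, 0.5]
grip_width: -0.0002
```

```bash
python3 - <<'E'
from h import *
state()
for c in("scene","side","wrist"):read_camera(c);tips(c,("lever_top",))
E
```

```text
t 14.18 tcp [0.5781 0.0545 0.0502] xang 41.72 zax [ 0.    -0.001 -1.   ] F [ 0.9 -0.5  0.5] w -0.0002
scene lever_top [0.5728 0.0733 0.0729] 0.7
side lever_top [0.57   0.0731 0.0737] 0.72
wrist lever_top [0.5761 0.0684 0.0738] 0.91
```

Emit:
carry_out(moves="-0.0003 -0.0033 0 0 0 3;-0.0003 -0.0033 0 0 0 3;-0.0003 -0.0033 0 0 0 3;-0.0003 -0.0033 0 0 0 3;-0.0003 -0.0033 0 0 0 3;-0.0003 -0.0033 0 0 0 3;-0.0003 -0.0025 0 0 0 3;0 0 0 0 0 0")

```text
clock: 15.48
tcp_pos: [0.5644, 0.0722, 0.0502]
tcp_rot: [0.0, 0.983, 0.181, -0.0]
contact_force: [0.3, -0.7, -0.3]
grip_width: -0.0002
```

```bash
python3 - <<'E'
from h import *
state()
for c in("scene","side","wrist"):read_camera(c);tips(c,("lever_top",))
E
```

```text
t 15.47 tcp [0.5644 0.0722 0.0502] xang 20.88 zax [-0. -0. -1.] F [ 0.3 -0.7 -0.3] w -0.0002
scene lever_top [0.5589 0.0899 0.0722] 0.62
side lever_top [0.5588 0.0886 0.0714] 0.44
wrist lever_top [0.5605 0.0847 0.0749] 0.81
```

Emit:
carry_out(moves="0 -0.001 0 0 0 0.5;0 -0.001 0 0 0 0.5;0 -0.001 0 0 0 0.5;0 0 0 0 0 0")

```text
clock: 16.27
tcp_pos: [0.5634, 0.0752, 0.0503]
tcp_rot: [-0.0, 0.986, 0.168, -0.0]
contact_force: [-0.9, 0.0, -0.4]
grip_width: -0.0001
```

Emit:
carry_out(moves="0 -0.001 0 0 0 0;0 -0.001 0 0 0 0;0 0 0 0 0 0")

```text
clock: 16.65
tcp_pos: [0.5629, 0.0765, 0.0503]
tcp_rot: [0.0, 0.986, 0.168, 0.0]
contact_force: [-0.2, -3.8, -0.1]
grip_width: 0.0002
```

Emit:
carry_out(moves="0 -0.001 0 0 0 0;0 0 0 0 0 0")

```text
clock: 16.9
tcp_pos: [0.5628, 0.0766, 0.0503]
tcp_rot: [0.001, 0.986, 0.167, 0.0]
contact_force: [1.7, -7.4, -0.5]
grip_width: 0.0002
```

Emit:
carry_out(moves="0 -0.001 0 0 0 0;0 0 0 0 0 0")

```text
clock: 17.15
tcp_pos: [0.5627, 0.0767, 0.0503]
tcp_rot: [0.002, 0.986, 0.167, 0.0]
contact_force: [2.7, -10.1, -0.9]
grip_width: -0.0002
```

The tool has stalled while the force climbs from 4 to 7 to 10 N, so the lever is against its stop. I'll back away along the outer side, rise, and check everything.

Emit:
carry_out(moves="0 0.005 0 0 0 0;0 0.01 0 0 0 0;0 0.01 0 0 0 0;0 0 -0.03 0 0 0;0 0 -0.04 0 0 0;0 0 -0.04 0 0 0;0 0.03 -0.03 0 0 0;0 0.03 0 0 0 0;0 0 0 0 0 0;0 0 0 0 0 0")

```text
clock: 18.4
tcp_pos: [0.5899, -0.0012, 0.1897]
tcp_rot: [-0.0, 0.986, 0.168, -0.0]
contact_force: [-0.3, -0.0, -0.1]
grip_width: -0.0002
```

```bash
python3 ang.py; python3 - <<'E'
from ang import *
p,d=read_camera("wrist");cv2.imwrite("pics/w6.png",p)
Cc=centre("wrist",p)
for C in(C0,Cc):
    i=dark("wrist",p,C,.036,.042,.066,-5,25);t=dark("wrist",p,C,.026,.087,.097,-5,25);print(C,np.round(i,2),np.round(t,2),t[0]-i[0])
for c in("scene","side","wrist"):
    if c!="wrist":p,d=read_camera(c)
    tips(c,("lever_top","sample_vial","spare_vial","tall_vial","little_beaker"))
E
```

```text
t 18.4 tcp [ 0.5899 -0.0012  0.1897] xang 19.31 zax [-0.001  0.001 -1.   ] F [-0.3 -0.  -0.1] w -0.0002
scene ring fit 141 [0.0006 0.0003 0.1001]
scene C0 [0.5153 0.2036] index 10.16 (167) target 9.67 (123) left -0.49
scene fit [0.5159 0.2039] index 9.95 (167) target 9.58 (120) left -0.37
side ring fit 93 [-0.0019  0.0014  0.1011]
side C0 [0.5153 0.2036] index 9.65 (39) target 9.66 (26) left 0.01
side fit [0.5134 0.205 ] index 7.85 (39) target 8.60 (29) left 0.75
wrist ring fit 59 [0.0003 0.0006 0.0995]
[0.5153 0.2036] [nan  0.] [nan  0.] nan
[0.51557635 0.20422523] [nan  0.] [nan  0.] nan
scene lever_top [0.5572 0.0925 0.0744] 0.64
scene sample_vial [0.5159 0.2041 0.0383] 0.63
scene spare_vial [5.286e-01 3.724e-01 5.000e-04] 0.76
scene tall_vial [ 0.4182  0.3338 -0.0007] 0.63
scene little_beaker [ 0.6567 -0.0635 -0.0017] 0.8
side lever_top [0.5571 0.0915 0.0727] 0.55
side sample_vial [0.5187 0.204  0.0356] 0.57
side spare_vial [ 0.5246  0.3692 -0.0016] 0.72
side tall_vial [0.4218 0.3383 0.0008] 0.58
side little_beaker [ 0.661  -0.069  -0.0009] 0.89
wrist lever_top [0.5605 0.093  0.0747] 0.6
wrist sample_vial None
wrist spare_vial None
wrist tall_vial None
wrist little_beaker [ 6.547e-01 -6.920e-02  5.000e-04] 0.81ang.py:19: RuntimeWarning: invalid value encountered in scalar divide
  return (w*As).sum()/w.sum(), b-g.min()
```

View pics/w6.png

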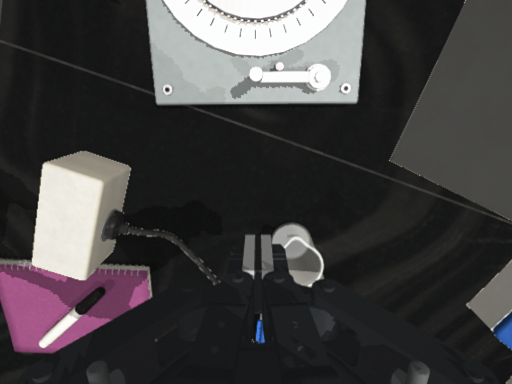

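The wrist view shows the lever arm (255–320, 76) parallel to the plate edge and touching the stop pin at (280, 67). The dial is unchanged and the vials and beaker are in place, so I'm handing in.

```bash
python3 -c "
from cell import workorder;print(workorder.job_done())"
```

```text
the job is handed in; nothing more can be done
None
```

The dial is lined up with the long scale line and the lock lever is home against its stop. I handed the job in with the robot's clock at about 19 s.

- **Dial:** I pushed it about 46° by its post with the outside of the shut fingers. The last checks of pointer against long line gave -0.4 to -0.5° (scene) and 0.0 to +0.75° (side). The wrist camera gave -0.1 to -0.4°, but before the lever push. The views disagree by about 1° and bracket zero. The final wrist check failed because the pointer was out of its picture.
- **Lever:** The tool stalled while the force rose to about 10 N. The wrist picture shows the arm parallel to the plate edge and touching the stop pin.
- **Vials and beaker:** The sample vial reads in the middle of the dial, within about 4 mm, and neither the arm nor the gripper went near it. It was last seen upright in the picture taken before the lever push. The two other vials and the beaker read within about 5 mm of where they started, which is the networks' own error.
- **Gripper:** It was left clear at 0.19 m height, touching nothing.

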